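# Set out the shading colours from light to dark

## Robot

A 6-joint arm with a two-finger parallel gripper is mounted at the origin on the work surface. World frame = base frame: x ahead of the robot, y to its left, z up, the work surface at z = 0. Lengths are in mm, angles in degrees, forces in N, time in s.
With the tool pointing down it reaches from about 350 to 850 mm from the base axis. Payload 8.1 kg.
Tool frame: the origin (TCP) lies at the centre of the arm's flange, where the gripper is bolted on; the fingertips stand 173 mm ahead of it and the grasp point (between the pads) lies 155 mm ahead of it; z points along the fingers, y is the line along which they close (so a half turn about z gives the same grasp; the last joint's range is limited). The gripper opens to 85 mm and grips with 20 to 120 N. Pads are 22 mm wide; open, the fingers measure 114 mm over their backs; the gripper's body (76 mm by 85 mm) begins 54 mm behind the grasp point. The pads swing forward as they close: fully open they stand 13 mm farther back than shut.
Start: joints at [-68.205, 7.471, 85.268, -0, 87.261, -4.893], TCP at [269.503, -536.074, 404.692] pointing down, gripper open.
Joint ranges: [-169.43, 169.43], [-51.17, 129.36], [1.28, 143.12], [-76.62, 256.62], [0, 156.53], [-152.29, 152.29]. Speed limits (degrees/s): [136.94, 136.94, 159.86, 180, 180, 180].

## Interface

Orientations are given as [roll, pitch, yaw] about the fixed x, y, z axes, in that order (R = Rz(yaw) Ry(pitch) Rx(roll)).
In Python, from bench import * gives the robot as it stands.
- The arm moves only by the shell command python3 -m jog 'ROWS' [FORCE]. ROWS is text: rows parted by semicolons, each of 7 numbers parted by spaces: the shift along the tool's x, y, z scaled (see below), then the turn, a rotation vector about the tool's x, y, z scaled (see below), then the closure, from -1 (fully open) to 1 (shut). In form: tx ty tz wx wy wz hand; .... A call has 1 to 5 rows; each row shifts and turns the commanded pose from where the row before left it, along the tool's axes as they then stand; what a row does not reach is not made up. The controller multiplies each number of a shift by 0.1 m and each number of a turn by 60 degrees. A row lasts 1/8 s, in which the tool goes at most 62.5 mm and 10.7 degrees, less where a joint would pass 70% of its speed; a pose out of reach is approached as far as the arm can. A call with a number of a shift or a turn outside -1 to 1 is refused whole. A call with a gripper value outside its range is refused whole. The fingers move at their own pace and stop on an object; FORCE is the grip in N (left out, the last holds). Time passes only in rows, so rows that do not move let the fingers close. It gives the time, the measured TCP pose, the force, the opening and the grip force at its end, in the units of the state.
- sense(): the state, without advancing time (a new reading comes with each control period).
- snapshot(name): name is "scene" or "top"; returns a dict with "img" (400x640x3 uint8, red, green, blue), "fx", "fy", "cx", "cy" (pixels), "extrinsics" (4x4, takes a point from camera to world coordinates). Camera axes: x right, y down, z forward; pixel columns grow to the right and rows downward; lengths in mm; the calibration is good to about 2 mm. A picture is of the moment at which its call begins. There is no depth.
- hand_in(): hands the job in; it is judged then, once.
The state is a dict: "time": time; "joint_pos": joint angles; "qd": joint speeds; "joint_efforts": joint torques, N m; "tool_pos": TCP position; "tcp_rot": TCP orientation; "ft_force": force on the tool from outside, world axes, zero at the start; "wrist_torque": the same for the moment, N m; "finger_gap": finger opening in mm; "grip_force": force on a finger pad.
Only numpy, scipy, OpenCV 4.12 (cv2) and the standard library are available. Lean on these libraries where they do the work, as an engineer would, in place of code of your own. Each camera call takes 0.05 s, during which the arm holds its last target. There are 200 camera calls.

## Task

Get the paint tray ready for shading lantern petals: stand the four loose paint jars (cream, yellow, orange, brown) upright in the four empty compartments of the wooden tray, one in each, so that the whole row runs step by step from light to dark, from the white jar at one end to the black jar at the other. Set each jar down rather than dropping it, tip none over, and leave the white and the black jar standing where they are.

Things in the scene. Friction and masses are not known exactly. Their poses are not given: they have to be found in the camera images.
- jar_cream: Cream paint jar, with a pale cream lid (lightest of the four loose jars). Round screw-top jar, diameter 44 mm all the way up, height 62 mm, about 90 g; lid and body in the paint's colour, white label low down. Origin: centre of its underside, z up. At first upright on the table, on the robot's side of the tray; neighbours (jars, a 66 mm dish, a 62 mm cup 55 mm high) at least 80 mm off, centre to centre.
- jar_yellow: Yellow paint jar, with a golden-yellow lid (second lightest). Round screw-top jar, diameter 44 mm all the way up, height 62 mm, about 90 g; lid and body in the paint's colour, white label low down. Origin: centre of its underside, z up. At first upright on the table, on the robot's side of the tray; neighbours (jars, a 66 mm dish, a 62 mm cup 55 mm high) at least 80 mm off, centre to centre.
- jar_orange: Orange paint jar, with a strong red-orange lid (second darkest). Round screw-top jar, diameter 44 mm all the way up, height 62 mm, about 90 g; lid and body in the paint's colour, white label low down. Origin: centre of its underside, z up. At first upright on the table, on the robot's side of the tray; neighbours (jars, a 66 mm dish, a 62 mm cup 55 mm high) at least 80 mm off, centre to centre.
- jar_brown: Brown paint jar, with a dark red-brown lid (the darkest of the four). Round screw-top jar, diameter 44 mm all the way up, height 62 mm, about 90 g; lid and body in the paint's colour, white label low down. Origin: centre of its underside, z up. At first upright on the table, on the robot's side of the tray; neighbours (jars, a 66 mm dish, a 62 mm cup 55 mm high) at least 80 mm off, centre to centre.
- jar_white: White paint jar, with a white lid. Round screw-top jar, diameter 44 mm all the way up, height 62 mm, about 90 g; lid and body in the paint's colour, white label low down. Origin: centre of its underside, z up. Stands in one end compartment of the wooden tray from start to end (which of the two ends varies) and marks the light end of the row.
- jar_black: Black paint jar, with a black lid. Round screw-top jar, diameter 44 mm all the way up, height 62 mm, about 90 g; lid and body in the paint's colour, white label low down. Origin: centre of its underside, z up. Stands in one end compartment of the wooden tray from start to end (which of the two ends varies) and marks the dark end of the row.
- bay_1: Empty cork-lined compartment, first of four from the tray's -y end. Fixed tray: six in a row along its y, 67 mm apart, both end ones taken. Inside 62 mm (y) x 70 mm (x); long walls 22 mm, partitions 18 mm above the table. Origin: centre of its floor, 6 mm above the table, under a 2 mm liner: a jar stands 2 mm above it. Tray yaw within 0.25 rad. Grip across the row: 23 mm between jars.
- bay_2: Empty cork-lined compartment, second of four from the tray's -y end. Fixed tray: six in a row along its y, 67 mm apart, both end ones taken. Inside 62 mm (y) x 70 mm (x); long walls 22 mm, partitions 18 mm above the table. Origin: centre of its floor, 6 mm above the table, under a 2 mm liner: a jar stands 2 mm above it. Tray yaw within 0.25 rad. Grip across the row: 23 mm between jars.
- bay_3: Empty cork-lined compartment, third of four from the tray's -y end. Fixed tray: six in a row along its y, 67 mm apart, both end ones taken. Inside 62 mm (y) x 70 mm (x); long walls 22 mm, partitions 18 mm above the table. Origin: centre of its floor, 6 mm above the table, under a 2 mm liner: a jar stands 2 mm above it. Tray yaw within 0.25 rad. Grip across the row: 23 mm between jars.
- bay_4: Empty cork-lined compartment, fourth of four from the tray's -y end. Fixed tray: six in a row along its y, 67 mm apart, both end ones taken. Inside 62 mm (y) x 70 mm (x); long walls 22 mm, partitions 18 mm above the table. Origin: centre of its floor, 6 mm above the table, under a 2 mm liner: a jar stands 2 mm above it. Tray yaw within 0.25 rad. Grip across the row: 23 mm between jars.
There are look-alikes about, which are no part of the job. What is shaped like the jar_orange but purple is not meant.

How it is judged:
By the outcome, as a careful person would: the job done as asked, in the order asked, and still so for the second after the job is handed in, with the robot touching nothing.
It also fails if it takes over 104 s, if anything falls off the work surface, if the arm or the gripper's body presses on something with over 40 N, if the wrist force passes 120 N, or if a joint passes its speed limit or range.

## Working session

There is one attempt and no reset: what is moved stays moved. The work goes in short steps, Python scripts to look and compute and a shell command to move; the robot and the scene stay as the last step left them, time stands still between calls to the robot, and variables do not carry over. Pictures are saved under pics/ and viewed, at most 14 in all, crops included, and the job is handed in when it is done.

```bash
mkdir -p pics; ls; python3 - <<'E'
from bench import *
import cv2, numpy as np
for n in("top","scene"):
    s=snapshot(n); cv2.imwrite(f"pics/{n}0.png",s["img"][:,:,::-1]); print(n,s["fx"],s["fy"],s["cx"],s["cy"]);print(np.round(s["extrinsics"],3))
    np.savez(f"{n}0.npz",**s)
s=sense();print({k:np.round(v,2) for k,v in s.items()})
E
```

```text
pics
top 503.2927597046916 503.2927597046916 325.3918881327746 203.8147836300948
[[ 2.000000e-02 -9.870000e-01  1.580000e-01  3.821940e+02]
 [-1.000000e+00 -1.900000e-02  3.000000e-03  1.267600e+01]
 [-0.000000e+00 -1.580000e-01 -9.870000e-01  1.092129e+03]
 [ 0.000000e+00  0.000000e+00  0.000000e+00  1.000000e+00]]
scene 476.61163494126 476.61163494126 323.38692034482244 192.6641668191076
[[ 2.300000e-02  7.040000e-01 -7.100000e-01  1.358744e+03]
 [ 1.000000e+00 -2.000000e-02  1.200000e-02 -1.169100e+01]
 [-6.000000e-03 -7.100000e-01 -7.050000e-01  8.233070e+02]
 [ 0.000000e+00  0.000000e+00  0.000000e+00  1.000000e+00]]
{'time': np.float64(0.1), 'joint_pos': array([-68.2 ,   7.51,  85.33,   0.  ,  87.26,  -4.89]), 'qd': array([-0.08, -0.06, -0.07,  0.03, -0.08, -0.  ]), 'joint_efforts': array([ 0.000e+00, -5.710e+01, -5.019e+01, -0.000e+00,  1.000e-02,
        0.000e+00]), 'tool_pos': array([ 269.43, -535.86,  403.74]), 'tcp_rot': array([-1.7991e+02, -1.0000e-02,  2.6690e+01]), 'ft_force': array([-0.44,  0.25, -0.49]), 'wrist_torque': array([ 0.03, -0.1 ,  0.03]), 'grip_force': np.float64(0.0), 'finger_gap': np.float64(85.19)}
```

View pics/top0.png

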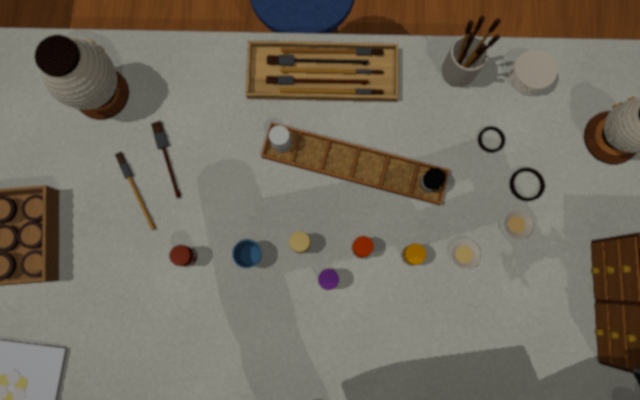

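View pics/scene0.png

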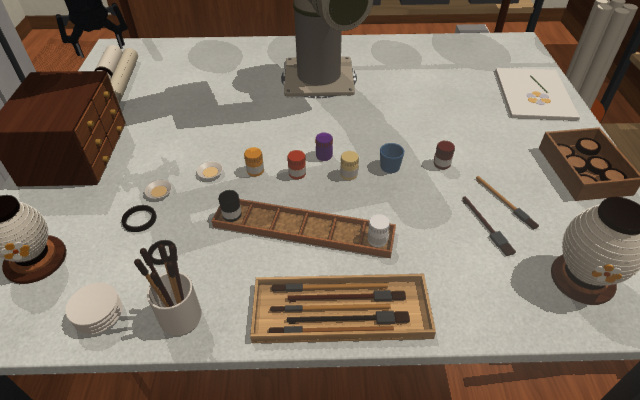

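The four loose jars in the top view are brown (182,255), cream (299,242), orange (362,247) and yellow (415,254). The look-alikes are the purple jar (329,279), the blue cup (247,254) and the dishes (465,253) and (518,223). White stands at (280,137), the +y end, and black at (433,179), the -y end. I'll measure everything and make a confirming crop.

```bash
cat > h.py <<'E'
from bench import *
import cv2, numpy as np
def cast(s,uv,z):
    uv=np.atleast_2d(uv).astype(float);E=s["extrinsics"]
    d=np.c_[(uv[:,0]-s["cx"])/s["fx"],(uv[:,1]-s["cy"])/s["fy"],np.ones(len(uv))]@E[:3,:3].T
    o=E[:3,3];return (o+d*((z-o[2])/d[:,2])[:,None])[:,:2]
def blobs(s,lo,hi,amin=60):
    hsv=cv2.cvtColor(s["img"],cv2.COLOR_RGB2HSV)
    m=cv2.morphologyEx(cv2.inRange(hsv,np.array(lo),np.array(hi)),cv2.MORPH_OPEN,np.ones((3,3)))
    c,_=cv2.findContours(m,cv2.RETR_EXTERNAL,cv2.CHAIN_APPROX_NONE)
    return [k for k in c if cv2.contourArea(k)>amin]
def lid(s,cnt,ztop):
    "jar axis: far-from-camera rim of the lid less 22 mm, on the plane of the lid"
    p=cast(s,cnt[:,0],ztop);o=s["extrinsics"][:2,3];c=p.mean(0)
    for _ in range(3):
        r=(c-o)/np.linalg.norm(c-o);t=np.array([-r[1],r[0]])
        a=(p@r).max()-22;b=((p@t).max()+(p@t).min())/2
        c=r*a+t*b
    return c,np.ptp(p@t),np.ptp(p@r)
RNG={"cream":((18,60,120),(32,170,255)),"yellow":((12,190,120),(26,255,255)),"orange":((3,190,120),(11,255,255)),"brown":((0,100,30),(8,255,125))}
E
python3 - <<'E'
from h import *
s=np.load("top0.npz");hsv=cv2.cvtColor(s["img"],cv2.COLOR_RGB2HSV)
for n,(u,v) in dict(brown=(180,255),cream=(299,242),orange=(362,247),yellow=(415,254),purple=(328,280),white=(279,137),black=(433,178),cork=(340,161)).items():
    print(n,hsv[v-2:v+3,u-2:u+3].reshape(-1,3).mean(0).round())
for n,(lo,hi) in RNG.items():
    for k in blobs(s,lo,hi):
        M=cv2.moments(k);u,v=M["m10"]/M["m00"],M["m01"]/M["m00"]
        if 230<v<300 and 150<u<440: print(n,(round(u),round(v)),cv2.contourArea(k),[np.round(x) for x in lid(s,k,62)])
im=s["img"][:,:,::-1]
a=cv2.resize(im[225:300,160:440],None,fx=2.8,fy=2.8);b=cv2.resize(im[115:210,250:460],None,fx=3.7,fy=3.7)
b=cv2.resize(b,(a.shape[1],int(b.shape[0]*a.shape[1]/b.shape[1])))
cv2.imwrite("pics/crop.png",np.vstack([a,b]));print(a.shape,b.shape)
E
```

```text
brown [  6. 195.  92.]
cream [ 22. 119. 147.]
orange [  9. 255. 127.]
yellow [ 20. 255. 142.]
purple [141. 163.  95.]
white [ 33.   7. 149.]
black [84. 98.  5.]
cork [ 17. 154. 109.]
cream (299, 241) 311.0 [array([468.,  69.]), np.float64(43.0), np.float64(41.0)]
yellow (415, 254) 289.5 [array([ 447., -168.]), np.float64(40.0), np.float64(41.0)]
orange (363, 246) 239.0 [array([460., -60.]), np.float64(36.0), np.float64(37.0)]
brown (182, 255) 349.0 [array([435., 310.]), np.float64(39.0), np.float64(53.0)]
(210, 784, 3) (355, 784, 3)
```

View pics/crop.png

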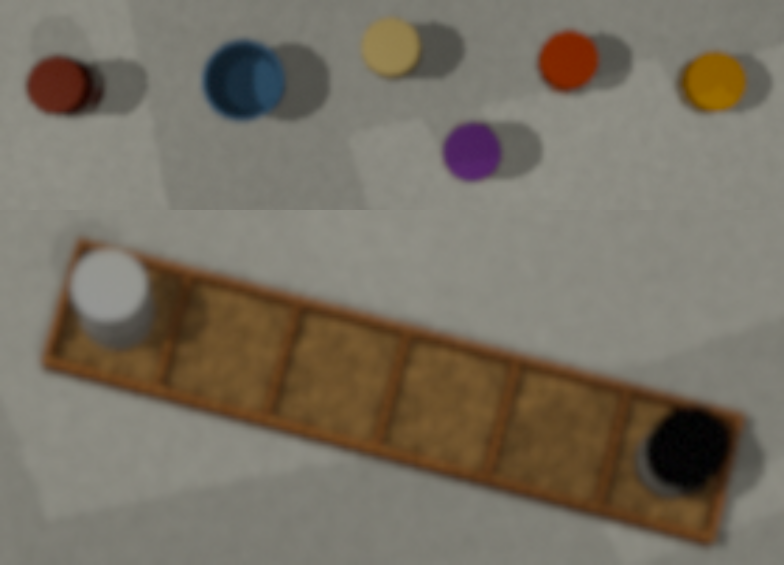

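```bash
python3 - <<'E'
from h import *
s=np.load("top0.npz")
P=lambda c:[(x/784*210+250,(y-210)/784*210+115) for x,y in c]
far=cast(s,P([(80,240),(743,412)]),22); near=cast(s,P([(45,367),(712,543)]),0)
print("far",far.round(),"near",near.round(),"len",np.linalg.norm(far[0]-far[1]),np.linalg.norm(near[0]-near[1]))
d=far[0]-far[1];print("width", abs(np.cross(d,near[0]-far[1]))/np.linalg.norm(d),"centre",(far.mean(0)+near.mean(0))/2,"yaw",np.degrees(np.arctan2(-d[0],d[1])))
d=near[0]-near[1];print("yaw near",np.degrees(np.arctan2(-d[0],d[1])))
# cork of each empty bay (bays 4..1 left to right in crop), from four inner corners on z=8..18
hsv=cv2.cvtColor(s["img"],cv2.COLOR_RGB2HSV)
m=cv2.inRange(hsv,np.array((14,100,60)),np.array((25,200,160)));m=cv2.erode(m,np.ones((3,3)))
c,_=cv2.findContours(m,0,cv2.CHAIN_APPROX_NONE)
for k in c:
    (u,v),wh,a=cv2.minAreaRect(k)
    if 120<v<200 and 250<u<460 and min(wh)>6: print("cork",round(u,1),round(v,1),np.round(wh),cast(s,[(u,v)],8).round(1))
for n,lo,hi,z in(("white",(0,0,120),(179,40,255),70),("black",(0,0,0),(179,255,25),70)):
    for k in blobs(s,lo,hi):
        u,v=k[:,0].mean(0)
        if 120<v<200 and 250<u<460: print(n,u,v,[np.round(x) for x in lid(s,k,z)])
# second view of the loose jars: cross-check
s=np.load("scene0.npz");hsv=cv2.cvtColor(s["img"],cv2.COLOR_RGB2HSV)
for n,(u,v) in dict(brown=(446,145),cream=(349,156),orange=(297,156),yellow=(254,152)).items():
    print(n,"scene lid",cast(s,[(u,v)],62).round(), hsv[v,u])
E
```

```text
far [[ 732.  139.]
 [ 635. -251.]] near [[ 660.  160.]
 [ 561. -237.]] len 402.19129793238966 408.8057833477453
width 74.90590492511546 centre [647.07139463 -47.27322593] yaw -13.902821465497405
yaw near -13.97492709332793
cork 355.3 163.1 [183.  33.] [[648.1 -47.9]]
black 434.2586206896552 178.56896551724137 [array([ 604., -209.]), np.float64(39.0), np.float64(45.0)]
brown scene lid [[431. 314.]] [  4 127  94]
cream scene lid [[466.  67.]] [ 20 110 187]
orange scene lid [[462. -60.]] [  5 182 153]
yellow scene lid [[ 444. -167.]] [ 16 185 181]<stdin>:6: DeprecationWarning: Arrays of 2-dimensional vectors are deprecated. Use arrays of 3-dimensional vectors instead. (deprecated in NumPy 2.0)
```

Tray yaw is −13.9° and its centre (647,−47.5). Width and length agree with the given sizes, and the black jar sits within 3 mm of its predicted end bay. White is at +y, so bay_4 takes cream, bay_3 yellow, bay_2 orange and bay_1 brown. First I turn the tool to yaw 76.

```bash
cat > d.py <<'E'
import sys,numpy as np
from bench import *
from scipy.spatial.transform import Rotation as R
s=sense();A=R.from_euler("xyz",s["tcp_rot"],degrees=True);p=np.array(s["tool_pos"])
for a in sys.argv[1:]:
    q=np.array([float(x) for x in a.split(",")]);print("to",a,"tool shift/100:",np.round(A.inv().apply(q-p)/100,3));p=q
G=R.from_euler("xyz",[180,0,76.1],degrees=True)
print("turn/60:",np.round((A.inv()*G).as_rotvec(degrees=True)/60,3),"pos",np.round(s["tool_pos"],1),"rot",np.round(s["tcp_rot"],1),"gap",round(float(s["finger_gap"]),1),"t",s["time"],"F",np.round(s["ft_force"],1))
E
python3 -m jog '0 0 0 0 0 -0.165 -1; 0 0 0 0 0 -0.165 -1; 0 0 0 0 0 -0.165 -1; 0 0 0 0 0 -0.165 -1; 0 0 0 0 0 -0.165 -1' 40
python3 -m jog '0 0 0 0 0 0 -1;0 0 0 0 0 0 -1'
python3 d.py 446,-168,300 446,-168,197
```

```text
time: 0.72
tool_pos: [269.4, -535.9, 404.0]
tcp_rot: [-180.0, -0.1, 76.5]
ft_force: [0.1, -0.7, -0.3]
finger_gap: 85.2
grip_force: 0.0
time: 0.98
tool_pos: [269.5, -536.0, 404.4]
tcp_rot: [-180.0, -0.0, 76.0]
ft_force: [-1.0, 0.5, 0.7]
finger_gap: 85.8
grip_force: 0.0
to 446,-168,300 tool shift/100: [3.998 0.82  1.045]
to 446,-168,197 tool shift/100: [-0.    0.    1.03]
turn/60: [-0.    -0.    -0.002] pos [ 269.5 -536.   404.4] rot [-180.   -0.   76.] gap 85.8 t 0.975 F [-1.   0.5  0.7]
```

```bash
python3 -m jog '0.4 0.082 0.1 0 0 0 -1; 0.4 0.082 0.1 0 0 0 -1; 0.4 0.082 0.1 0 0 0 -1; 0.4 0.082 0.1 0 0 0 -1; 0.4 0.082 0.1 0 0 0 -1' >/dev/null
python3 -m jog '0.4 0.082 0.1 0 0 0 -1; 0.4 0.082 0.1 0 0 0 -1; 0.4 0.082 0.1 0 0 0 -1; 0.4 0.082 0.1 0 0 0 -1; 0.4 0.082 0.1 0 0 0 -1' >/dev/null
python3 -m jog '0 0 0 0 0 0 -1;0 0 0 0 0 0 -1;0 0 0 0 0 0 -1'
python3 d.py 446,-168,300 446,-168,197
python3 - <<'E'
from h import *
for n in("scene","top"):
    s=snapshot(n);cv2.imwrite(f"pics/{n}1.png",s["img"][:,:,::-1])
a=cv2.imread("pics/scene1.png")[80:220,180:460]
cv2.imwrite("pics/crop1.png",cv2.resize(a,None,fx=2.5,fy=2.5))
E
```

```text
time: 2.6
tool_pos: [444.5, -168.1, 305.1]
tcp_rot: [180.0, 0.0, 76.1]
ft_force: [0.6, 0.2, 0.2]
finger_gap: 85.3
grip_force: 0.0
to 446,-168,300 tool shift/100: [0.005 0.015 0.051]
to 446,-168,197 tool shift/100: [ 0.00e+00 -1.00e-03  1.03e+00]
turn/60: [ 0.001  0.    -0.   ] pos [ 444.5 -168.1  305.1] rot [180.    0.   76.1] gap 85.3 t 2.6 F [0.6 0.2 0.2]
```

View pics/crop1.png

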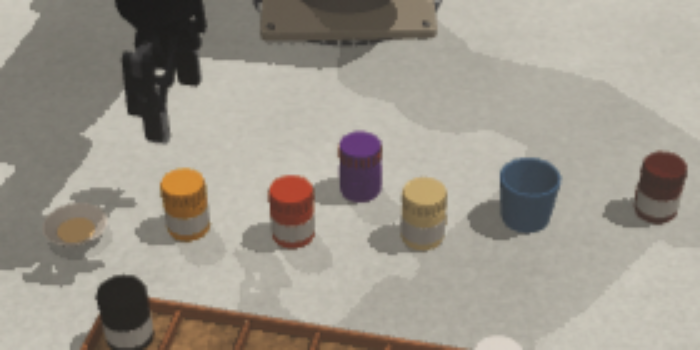

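The crop shows the open gripper at crop (150,110), directly above and behind the yellow jar at (185,205), with both fingers straddling it along x. I descend and grip.

```bash
python3 -m jog '0 0.015 0.25 0 0 0 -1; 0 0 0.25 0 0 0 -1; 0 0 0.25 0 0 0 -1; 0 0 0.2 0 0 0 -1; 0 0 0.13 0 0 0 -1' >/dev/null
python3 -m jog '0 0 0 0 0 0 -1;0 0 0 0 0 0 -1;0 0 0 0 0 0 1;0 0 0 0 0 0 1;0 0 0 0 0 0 1' 40
python3 -m jog '0 0 0 0 0 0 1;0 0 0 0 0 0 1;0 0 0 0 0 0 1;0 0 0 0 0 0 1;0 0 0 0 0 0 1'
python3 d.py 446,-168,305 655,-15,305 655,-15,205
```

```text
time: 3.95
tool_pos: [446.5, -167.7, 197.5]
tcp_rot: [179.9, 0.0, 76.2]
ft_force: [-0.5, 0.5, 4.6]
finger_gap: 43.0
grip_force: 40.4
time: 4.58
tool_pos: [446.5, -167.7, 197.4]
tcp_rot: [179.9, 0.0, 76.2]
ft_force: [-1.4, 0.5, 5.9]
finger_gap: 43.1
grip_force: 40.5
to 446,-168,305 tool shift/100: [-0.004 -0.003 -1.076]
to 655,-15,305 tool shift/100: [1.985e+00 1.664e+00 1.000e-03]
to 655,-15,205 tool shift/100: [ 0.    -0.001  1.   ]
turn/60: [0.001 0.    0.002] pos [ 446.5 -167.7  197.4] rot [179.9   0.   76.2] gap 43.1 t 4.575 F [-1.4  0.5  5.9]
```

```bash
python3 -m jog '0 0 -0.1 0 0 0 1;0 0 -0.25 0 0 0 1;0 0 -0.25 0 0 0 1;0 0 -0.25 0 0 0 1;0 0 -0.23 0 0 0 1' |grep -E 'gap|pos'
python3 -m jog '0.15 0.126 0 0 0 0 1;0.25 0.21 0 0 0 0 1;0.25 0.21 0 0 0 0 1;0.25 0.21 0 0 0 0 1;0.25 0.21 0 0 0 0 1' |grep -E 'gap|pos'
python3 -m jog '0.25 0.21 0 0 0 0 1;0.25 0.21 0 0 0 0 1;0.2 0.168 0 0 0 0 1;0.13 0.11 0 0 0 0 1;0 0 0 0 0 0 1' >/dev/null
python3 -m jog '0 0 0 0 0 0 1;0 0 0 0 0 0 1' |grep -E 'gap|pos'
python3 d.py 655,-15,305 655,-15,205
python3 - <<'E'
from h import *
for n in("scene","top"):
    s=snapshot(n);cv2.imwrite(f"pics/{n}2.png",s["img"][:,:,::-1])
a=cv2.imread("pics/scene2.png")[130:270,190:430]
b=cv2.imread("pics/top2.png")[100:240,220:460]
cv2.imwrite("pics/crop2.png",cv2.resize(np.vstack([a,b]),None,fx=2.1,fy=2.1))
E
```

```text
tool_pos: [445.9, -167.5, 305.9]
finger_gap: 43.4
tool_pos: [568.3, -77.2, 303.1]
finger_gap: 43.3
tool_pos: [654.5, -15.3, 304.3]
finger_gap: 43.4
to 655,-15,305 tool shift/100: [ 0.004  0.004 -0.007]
to 655,-15,205 tool shift/100: [0.    0.001 1.   ]
turn/60: [-0.001  0.     0.001] pos [654.5 -15.3 304.3] rot [-180.     0.    76.2] gap 43.4 t 6.7 F [ 0.  -1.  -0.8]
```

View pics/crop2.png

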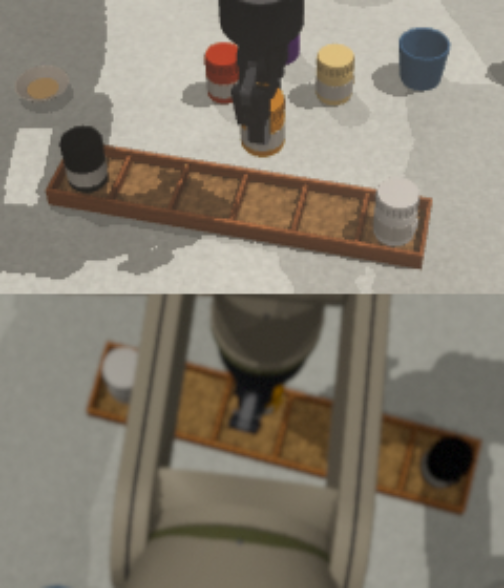

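The scene crop shows the yellow jar held upright at (263,125). The top crop shows it over the second compartment from white, which is bay_3. I lower it.

```bash
python3 -m jog '0.003 0.004 0.25 0 0 0 1;0 0 0.25 0 0 0 1;0 0 0.22 0 0 0 1;0 0 0.14 0 0 0 1;0 0 0.07 0 0 0 1' |grep -E 'gap|pos|ft'
python3 -m jog '0 0 0.03 0 0 0 1;0 0 0.02 0 0 0 1;0 0 0.007 0 0 0 1;0 0 0 0 0 0 1;0 0 0 0 0 0 1' |grep -E 'gap|pos|ft'
```

```text
tool_pos: [655.2, -14.9, 210.8]
ft_force: [-0.1, 0.2, -0.1]
finger_gap: 43.3
tool_pos: [655.5, -14.8, 206.3]
ft_force: [0.1, -0.7, -1.8]
finger_gap: 43.4
```

```bash
python3 -m jog '0 0 0.008 0 0 0 1;0 0 0 0 0 0 1' |grep -E 'pos|ft'
python3 -m jog '0 0 0.007 0 0 0 1;0 0 0 0 0 0 1' |grep -E 'pos|ft'
```

```text
tool_pos: [655.5, -14.8, 205.5]
ft_force: [-0.8, -0.1, 1.2]
tool_pos: [655.6, -14.8, 205.5]
ft_force: [-4.1, -0.0, 7.2]
```

Contact at the expected height. I open, rise and compute the way to cream.

```bash
python3 -m jog '0 0 0 0 0 0 -0.3;0 0 0 0 0 0 -1;0 0 0 0 0 0 -1;0 0 0 0 0 0 -1;0 0 0 0 0 0 -1' |grep -E 'gap|pos|ft'
python3 -m jog '0 0 -0.1 0 0 0 -1;0 0 -0.2 0 0 0 -1;0 0 -0.25 0 0 0 -1;0 0 -0.25 0 0 0 -1;0 0 -0.2 0 0 0 -1' |grep -E 'gap|pos|ft'
python3 d.py 467,68,305 467,68,197
```

```text
tool_pos: [655.4, -14.8, 204.4]
ft_force: [-0.3, 1.0, -0.3]
finger_gap: 85.0
tool_pos: [655.8, -14.9, 307.7]
ft_force: [-0.0, -0.1, -0.3]
finger_gap: 85.4
to 467,68,305 tool shift/100: [ 0.354 -2.032  0.021]
to 467,68,197 tool shift/100: [-0.    -0.003  1.08 ]
turn/60: [ 0.003 -0.     0.001] pos [655.8 -14.9 307.7] rot [179.8  -0.   76.2] gap 85.4 t 9.8 F [-0.  -0.1 -0.3]
```

```bash
python3 -m jog '0.03 -0.172 0 0 0 0 -1;0.054 -0.31 0 0 0 0 -1;0.07 -0.4 0 0 0 0 -1;0.07 -0.4 0.01 0 0 0 -1;0.07 -0.4 0.01 0 0 0 -1' >/dev/null
python3 -m jog '0.04 -0.23 0 0 0 0 -1;0.02 -0.12 0 0 0 0 -1;0 0 0 0 0 0 -1;0 0 0 0 0 0 -1;0 0 0 0 0 0 -1' >/dev/null
python3 d.py 467,68,197
python3 - <<'E'
from h import *
s=snapshot("scene");cv2.imwrite("pics/scene3.png",s["img"][:,:,::-1])
cv2.imwrite("pics/crop3.png",cv2.resize(s["img"][80:270,180:460,::-1],None,fx=2.5,fy=2.5))
E
```

```text
to 467,68,197 tool shift/100: [ 0.002 -0.002  1.056]
turn/60: [0.    0.    0.001] pos [467.1  67.7 302.6] rot [180.    0.   76.2] gap 85.5 t 11.05 F [ 0.4 -0.2 -0.1]
```

View pics/crop3.png

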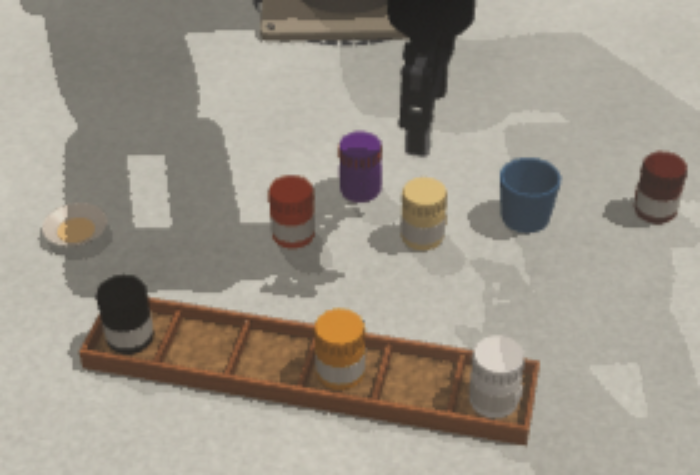

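Yellow stands upright and centred in bay_3 at (340,350). The gripper is above cream at (424,215). I grip and carry cream to bay_4.

```bash
python3 -m jog '0 0 0.2 0 0 0 -1; 0 0 0.25 0 0 0 -1; 0 0 0.25 0 0 0 -1; 0 0 0.22 0 0 0 -1; 0 0 0.13 0 0 0 -1' >/dev/null
python3 -m jog '0 0 0 0 0 0 -1;0 0 0 0 0 0 -1;0 0 0 0 0 0 1;0 0 0 0 0 0 1;0 0 0 0 0 0 1' 40|grep -E 'gap|pos|ft'
python3 -m jog '0 0 0 0 0 0 1;0 0 0 0 0 0 1;0 0 0 0 0 0 1;0 0 0 0 0 0 1'|grep -E 'gap|pos|ft'
python3 -m jog '0 0 -0.1 0 0 0 1;0 0 -0.25 0 0 0 1;0 0 -0.25 0 0 0 1;0 0 -0.25 0 0 0 1;0 0 -0.23 0 0 0 1' |grep -E 'gap|pos'
python3 -m jog '0 0 0 0 0 0 1;0 0 0 0 0 0 1'|grep -E 'gap|pos|ft'
python3 d.py 671,50,305 671,50,206
```

```text
tool_pos: [466.9, 68.1, 198.3]
ft_force: [-0.6, -0.3, 4.1]
finger_gap: 43.3
tool_pos: [467.0, 68.1, 198.2]
ft_force: [-1.1, 0.4, 6.1]
finger_gap: 43.1
tool_pos: [466.3, 68.1, 306.7]
finger_gap: 43.3
tool_pos: [466.1, 68.0, 304.6]
ft_force: [0.0, -0.5, -1.7]
finger_gap: 42.8
to 671,50,305 tool shift/100: [ 0.314  2.033 -0.006]
to 671,50,206 tool shift/100: [0.    0.001 0.99 ]
turn/60: [-0.001  0.     0.001] pos [466.1  68.  304.6] rot [-179.9    0.    76.2] gap 42.8 t 13.725 F [ 0.  -0.5 -1.7]
```

```bash
python3 -m jog '0.03 0.19 0 0 0 0 1;0.06 0.39 0 0 0 0 1;0.065 0.42 0 0 0 0 1;0.065 0.42 0 0 0 0 1;0.054 0.35 0 0 0 0 1' >/dev/null
python3 -m jog '0.04 0.263 0 0 0 0 1;0 0 0 0 0 0 1;0 0 0 0 0 0 1' |grep -E 'gap|pos|ft'
python3 d.py 671,50,206
```

```text
tool_pos: [670.6, 50.1, 303.7]
ft_force: [0.8, -0.1, -2.1]
finger_gap: 43.4
to 671,50,206 tool shift/100: [0.001 0.007 0.977]
turn/60: [-0.003  0.001  0.002] pos [670.6  50.1 303.7] rot [-179.8    0.    76.2] gap 43.4 t 14.725 F [ 0.8 -0.1 -2.1]
```

```bash
python3 -m jog '0 0 0.2 0 0 0 1;0 0 0.25 0 0 0 1;0 0 0.25 0 0 0 1;0 0 0.14 0 0 0 1;0 0 0.07 0 0 0 1' >/dev/null
python3 -m jog '0 0 0.03 0 0 0 1;0 0 0.02 0 0 0 1;0 0 0.01 0 0 0 1;0 0 0 0 0 0 1;0 0 0 0 0 0 1' |grep -E 'gap|pos|ft'
python3 -m jog '0 0 0.006 0 0 0 1;0 0 0 0 0 0 1' |grep -E 'pos|ft'
```

```text
tool_pos: [671.6, 50.0, 208.8]
ft_force: [-1.1, -0.1, -0.4]
finger_gap: 43.4
tool_pos: [671.4, 50.0, 207.9]
ft_force: [-0.3, 0.8, -1.3]
```

```bash
python3 -m jog '0 0 0.008 0 0 0 1;0 0 0.006 0 0 0 1;0 0 0 0 0 0 1' |grep -E 'pos|ft'
python3 -m jog '0 0 0.006 0 0 0 1;0 0 0 0 0 0 1' |grep -E 'pos|ft'
```

```text
tool_pos: [671.4, 50.0, 206.4]
ft_force: [0.8, -0.7, -0.7]
tool_pos: [671.5, 50.0, 206.3]
ft_force: [-2.7, -0.1, 4.5]
```

```bash
python3 -m jog '0 0 0 0 0 0 -0.3;0 0 0 0 0 0 -1;0 0 0 0 0 0 -1;0 0 0 0 0 0 -1;0 0 0 0 0 0 -1' |grep -E 'gap|pos|ft'
python3 -m jog '0 0 -0.1 0 0 0 -1;0 0 -0.2 0 0 0 -1;0 0 -0.25 0 0 0 -1;0 0 -0.25 0 0 0 -1;0 0 -0.2 0 0 0 -1' >/dev/null
python3 d.py 461,-60,305 461,-60,197
```

```text
tool_pos: [671.4, 50.0, 205.8]
ft_force: [0.0, -0.4, 0.3]
finger_gap: 85.4
to 461,-60,305 tool shift/100: [-1.572 -1.785  0.035]
to 461,-60,197 tool shift/100: [-1.00e-03 -3.00e-03  1.08e+00]
turn/60: [ 0.003 -0.001  0.002] pos [671.9  50.  309.2] rot [179.8  -0.   76.2] gap 85.6 t 18.1 F [ 0.3 -0.1 -0.8]
```

```bash
python3 -m jog '-0.17 -0.19 0 0 0 0 -1;-0.26 -0.295 0 0 0 0 -1;-0.26 -0.295 0 0 0 0 -1;-0.26 -0.295 0 0 0 0 -1;-0.26 -0.295 0.02 0 0 0 -1' >/dev/null
python3 -m jog '-0.22 -0.25 0.01 0 0 0 -1;-0.142 -0.165 0 0 0 0 -1;0 0 0 0 0 0 -1;0 0 0 0 0 0 -1;0 0 0 0 0 0 -1' >/dev/null
python3 d.py 461,-60,197
python3 - <<'E'
from h import *
s=snapshot("scene");cv2.imwrite("pics/scene4.png",s["img"][:,:,::-1])
cv2.imwrite("pics/crop4.png",cv2.resize(s["img"][80:270,180:460,::-1],None,fx=2.5,fy=2.5))
E
```

```text
to 461,-60,197 tool shift/100: [-0.004 -0.002  1.062]
turn/60: [ 0.    -0.     0.002] pos [461.2 -59.7 303.2] rot [180.   -0.   76.2] gap 85.5 t 19.35 F [-0.  -0.8  0.5]
```

View pics/crop4.png

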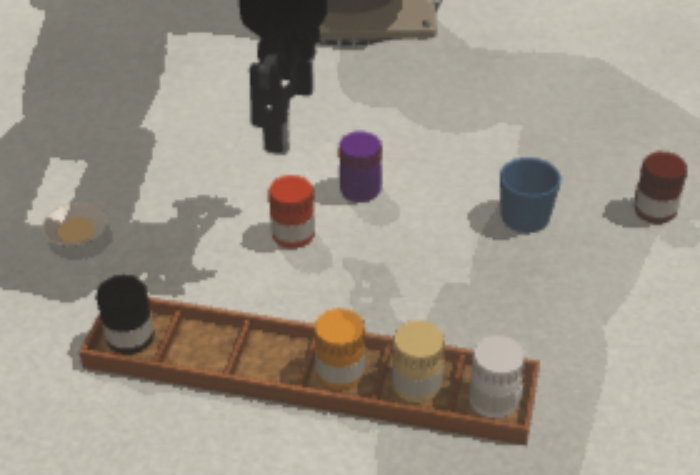

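Cream at (418,360) and yellow at (340,350) stand upright in bays 4 and 3. Orange at (292,210) is under the gripper and the purple jar at (360,165) stands clear. Next is orange.

```bash
python3 -m jog '0 0 0.2 0 0 0 -1; 0 0 0.25 0 0 0 -1; 0 0 0.25 0 0 0 -1; 0 0 0.22 0 0 0 -1; 0 0 0.14 0 0 0 -1' >/dev/null
python3 -m jog '0 0 0 0 0 0 -1;0 0 0 0 0 0 -1;0 0 0 0 0 0 1;0 0 0 0 0 0 1;0 0 0 0 0 0 1' 40|grep -E 'gap|pos|ft'
python3 -m jog '0 0 0 0 0 0 1;0 0 0 0 0 0 1;0 0 0 0 0 0 1;0 0 0 0 0 0 1'|grep -E 'gap|pos|ft'
python3 -m jog '0 0 -0.1 0 0 0 1;0 0 -0.25 0 0 0 1;0 0 -0.25 0 0 0 1;0 0 -0.25 0 0 0 1;0 0 -0.23 0 0 0 1' >/dev/null
python3 -m jog '0 0 0 0 0 0 1;0 0 0 0 0 0 1'|grep -E 'gap|pos|ft'
python3 d.py 639,-80,305
```

```text
tool_pos: [461.0, -60.1, 197.7]
ft_force: [-0.3, 0.7, 4.5]
finger_gap: 43.0
tool_pos: [461.0, -60.1, 197.7]
ft_force: [0.2, 0.5, 5.2]
finger_gap: 42.9
tool_pos: [460.2, -60.0, 304.0]
ft_force: [-0.5, 0.4, -0.8]
finger_gap: 43.1
to 639,-80,305 tool shift/100: [ 0.232  1.784 -0.011]
turn/60: [-0.001  0.     0.001] pos [460.2 -60.  304. ] rot [-179.9    0.    76.2] gap 43.1 t 22.025 F [-0.5  0.4 -0.8]
```

```bash
python3 -m jog '0.025 0.19 0 0 0 0 1;0.045 0.34 0 0 0 0 1;0.052 0.4 0 0 0 0 1;0.05 0.38 0 0 0 0 1;0.038 0.3 0 0 0 0 1' >/dev/null
python3 -m jog '0.022 0.174 0 0 0 0 1;0 0 0 0 0 0 1;0 0 0 0 0 0 1' |grep -E 'gap|ft'
python3 d.py 639,-80,206
python3 -m jog '0 0 0.2 0 0 0 1;0 0 0.25 0 0 0 1;0 0 0.25 0 0 0 1;0 0 0.14 0 0 0 1;0 0 0.07 0 0 0 1' >/dev/null
python3 -m jog '0 0 0.02 0 0 0 1;0 0 0.02 0 0 0 1;0 0 0.01 0 0 0 1;0 0 0 0 0 0 1;0 0 0 0 0 0 1' |grep -E 'gap|pos|ft'
```

```text
ft_force: [0.7, 0.7, -1.4]
finger_gap: 43.1
to 639,-80,206 tool shift/100: [0.001 0.008 0.974]
turn/60: [-0.003  0.     0.001] pos [638.5 -79.9 303.4] rot [-179.8    0.    76.2] gap 43.1 t 23.025 F [ 0.7  0.7 -1.4]
tool_pos: [639.5, -80.1, 209.2]
ft_force: [-1.2, -1.3, -1.0]
finger_gap: 42.9
```

```bash
python3 -m jog '0 0 0.015 0 0 0 1;0 0 0.01 0 0 0 1;0 0 0.005 0 0 0 1;0 0 0 0 0 0 1;0 0 0 0 0 0 1' |grep -E 'pos|ft'
python3 -m jog '0 0 0.006 0 0 0 1;0 0 0 0 0 0 1' |grep -E 'pos|ft'
```

```text
tool_pos: [639.4, -80.1, 205.9]
ft_force: [0.4, -0.1, -0.8]
tool_pos: [639.4, -80.1, 205.7]
ft_force: [-2.8, -0.3, 3.8]
```

```bash
python3 -m jog '0 0 0 0 0 0 -0.3;0 0 0 0 0 0 -1;0 0 0 0 0 0 -1;0 0 0 0 0 0 -1;0 0 0 0 0 0 -1' |grep -E 'gap|pos|ft'
python3 -m jog '0 0 -0.1 0 0 0 -1;0 0 -0.2 0 0 0 -1;0 0 -0.25 0 0 0 -1;0 0 -0.25 0 0 0 -1;0 0 -0.2 0 0 0 -1' >/dev/null
python3 d.py 434,312,305 434,312,197
```

```text
tool_pos: [639.4, -80.1, 205.3]
ft_force: [-0.4, 0.2, 0.1]
finger_gap: 85.4
to 434,312,305 tool shift/100: [ 3.317 -2.935  0.026]
to 434,312,197 tool shift/100: [-0.    -0.003  1.08 ]
turn/60: [ 0.003 -0.     0.001] pos [639.8 -80.2 308.5] rot [179.8  -0.   76.2] gap 85.4 t 26.4 F [ 0.4 -0.4  0.1]
```

```bash
python3 -m jog '0.15 -0.133 0 0 0 0 -1;0.3 -0.265 0 0 0 0 -1;0.3 -0.265 0 0 0 0 -1;0.3 -0.265 0 0 0 0 -1;0.3 -0.265 0 0 0 0 -1' >/dev/null
python3 -m jog '0.3 -0.265 0 0 0 0 -1;0.3 -0.265 0 0 0 0 -1;0.3 -0.265 0 0 0 0 -1;0.3 -0.265 0 0 0 0 -1;0.3 -0.265 0.02 0 0 0 -1' >/dev/null
python3 -m jog '0.27 -0.24 0 0 0 0 -1;0.197 -0.177 0 0 0 0 -1;0 0 0 0 0 0 -1;0 0 0 0 0 0 -1;0 0 0 0 0 0 -1' >/dev/null
python3 d.py 434,312,197
python3 - <<'E'
from h import *
s=snapshot("scene");cv2.imwrite("pics/scene5.png",s["img"][:,:,::-1])
cv2.imwrite("pics/crop5.png",cv2.resize(s["img"][80:270,200:500,::-1],None,fx=2.5,fy=2.5))
E
```

```text
to 434,312,197 tool shift/100: [0.007 0.002 1.06 ]
turn/60: [-0.     0.     0.001] pos [433.7 311.4 303. ] rot [-180.     0.    76.1] gap 85.3 t 28.275 F [ 0.5 -1.  -0.1]
```

View pics/crop5.png

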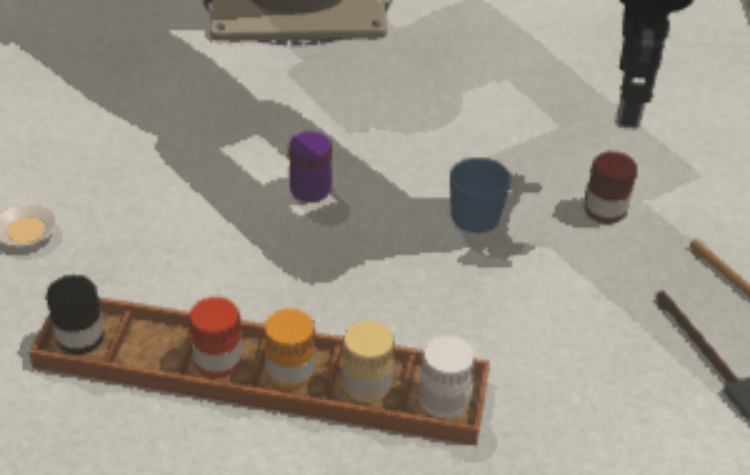

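Orange at (215,335) stands upright in bay_2, leaving bay_1 at (155,345) empty. The gripper is above brown at (611,187). I grip brown.

```bash
python3 -m jog '0 0 0.2 0 0 0 -1; 0 0 0.25 0 0 0 -1; 0 0 0.25 0 0 0 -1; 0 0 0.22 0 0 0 -1; 0 0 0.14 0 0 0 -1' >/dev/null
python3 -m jog '0 0 0 0 0 0 -1;0 0 0 0 0 0 -1;0 0 0 0 0 0 1;0 0 0 0 0 0 1;0 0 0 0 0 0 1' 40|grep -E 'gap|pos|ft'
python3 -m jog '0 0 0 0 0 0 1;0 0 0 0 0 0 1;0 0 0 0 0 0 1;0 0 0 0 0 0 1'|grep -E 'gap|pos|ft'
python3 -m jog '0 0 -0.1 0 0 0 1;0 0 -0.25 0 0 0 1;0 0 -0.25 0 0 0 1;0 0 -0.25 0 0 0 1;0 0 -0.23 0 0 0 1' >/dev/null
python3 -m jog '0 0 -0.2 0 0 0 1;0 0 0 0 0 0 1;0 0 0 0 0 0 1'|grep -E 'gap|pos|ft'
python3 d.py 623,-145,305
```

```text
tool_pos: [433.9, 312.3, 198.1]
ft_force: [-0.9, -0.1, 4.2]
finger_gap: 43.1
tool_pos: [433.9, 312.4, 198.1]
ft_force: [0.1, -0.4, 6.3]
finger_gap: 43.4
tool_pos: [433.2, 311.9, 324.4]
ft_force: [-0.3, -0.4, -1.4]
finger_gap: 43.2
to 623,-145,305 tool shift/100: [-3.984  2.934  0.195]
turn/60: [-0.001  0.001  0.001] pos [433.2 311.9 324.4] rot [-180.     0.    76.2] gap 43.2 t 31.075 F [-0.3 -0.4 -1.4]
```

```bash
python3 -m jog '-0.16 0.118 0 0 0 0 1;-0.315 0.232 0 0 0 0 1;-0.315 0.232 0 0 0 0 1;-0.315 0.232 0 0 0 0 1;-0.315 0.232 0 0 0 0 1' >/dev/null
python3 -m jog '-0.315 0.232 0 0 0 0 1;-0.315 0.232 0 0 0 0 1;-0.315 0.232 0 0 0 0 1;-0.315 0.232 0 0 0 0 1;-0.315 0.232 0 0 0 0 1' >/dev/null
python3 -m jog '-0.315 0.232 0 0 0 0 1;-0.315 0.232 0 0 0 0 1;-0.23 0.17 0 0 0 0 1;-0.129 0.094 0 0 0 0 1' >/dev/null
python3 -m jog '0 0 0.18 0 0 0 1;0 0 0 0 0 0 1;0 0 0 0 0 0 1;0 0 0 0 0 0 1'|grep -E 'gap|ft'
python3 d.py 623,-145,206
```

```text
ft_force: [-0.3, 0.4, -1.6]
finger_gap: 42.8
to 623,-145,206 tool shift/100: [-0.01  -0.003  1.018]
turn/60: [ 0.001 -0.     0.002] pos [ 623.4 -144.1  307.8] rot [180.   -0.   76.2] gap 42.8 t 33.325 F [-0.3  0.4 -1.6]
```

```bash
python3 -m jog '-0.01 0 0.2 0 0 0 1;0 0 0.25 0 0 0 1;0 0 0.25 0 0 0 1;0 0 0.15 0 0 0 1;0 0 0.08 0 0 0 1' >/dev/null
python3 -m jog '0 0 0.03 0 0 0 1;0 0 0.02 0 0 0 1;0 0 0.01 0 0 0 1;0 0 0 0 0 0 1;0 0 0 0 0 0 1' |grep -E 'gap|pos|ft'
python3 -m jog '0 0 0.01 0 0 0 1;0 0 0 0 0 0 1;0 0 0 0 0 0 1' |grep -E 'pos|ft'
```

```text
tool_pos: [623.2, -145.8, 208.7]
ft_force: [0.5, 0.6, -0.8]
finger_gap: 43.1
tool_pos: [623.1, -145.8, 207.3]
ft_force: [0.9, -0.1, -1.1]
```

```bash
python3 -m jog '0 0 0.008 0 0 0 1;0 0 0.005 0 0 0 1;0 0 0 0 0 0 1;0 0 0 0 0 0 1' |grep -E 'pos|ft'
python3 -m jog '0 0 0.005 0 0 0 1;0 0 0 0 0 0 1;0 0 0 0 0 0 1' |grep -E 'pos|ft'
```

```text
tool_pos: [623.1, -145.8, 206.2]
ft_force: [-1.6, 0.2, 2.1]
tool_pos: [623.1, -145.8, 206.1]
ft_force: [-3.2, 0.8, 5.8]
```

Brown is on the liner. I release, rise and back off to clear the view.

```bash
python3 -m jog '0 0 0 0 0 0 -0.3;0 0 0 0 0 0 -1;0 0 0 0 0 0 -1;0 0 0 0 0 0 -1;0 0 0 0 0 0 -1' |grep -E 'gap|pos|ft'
python3 -m jog '0 0 -0.1 0 0 0 -1;0 0 -0.2 0 0 0 -1;0 0 -0.25 0 0 0 -1;0 0 -0.25 0 0 0 -1;0 0 -0.3 0 0 0 -1' >/dev/null
python3 -m jog '0 -0.2 -0.1 0 0 0 -1;0 -0.3 -0.1 0 0 0 -1;0 -0.3 0 0 0 0 -1;0 -0.3 0 0 0 0 -1;0 -0.3 0 0 0 0 -1' >/dev/null
python3 -m jog '0 -0.15 0 0 0 0 -1;0 0 0 0 0 0 -1;0 0 0 0 0 0 -1;0 0 0 0 0 0 -1'
python3 - <<'E'
from h import *
for n in("scene","top"):
    s=snapshot(n);cv2.imwrite(f"pics/{n}6.png",s["img"][:,:,::-1])
a=cv2.imread("pics/scene6.png")[170:270,200:420]
b=cv2.imread("pics/top6.png")[110:215,245:465]
cv2.imwrite("pics/crop6.png",cv2.resize(np.vstack([a,b]),None,fx=2.8,fy=2.8))
E
```

```text
tool_pos: [623.1, -145.8, 205.4]
ft_force: [-0.3, 0.8, -0.9]
finger_gap: 85.2
time: 38.2
tool_pos: [473.1, -109.0, 335.9]
tcp_rot: [180.0, 0.0, 76.2]
ft_force: [-0.5, -0.6, -0.4]
finger_gap: 85.1
grip_force: 0.0
```

View pics/crop6.png

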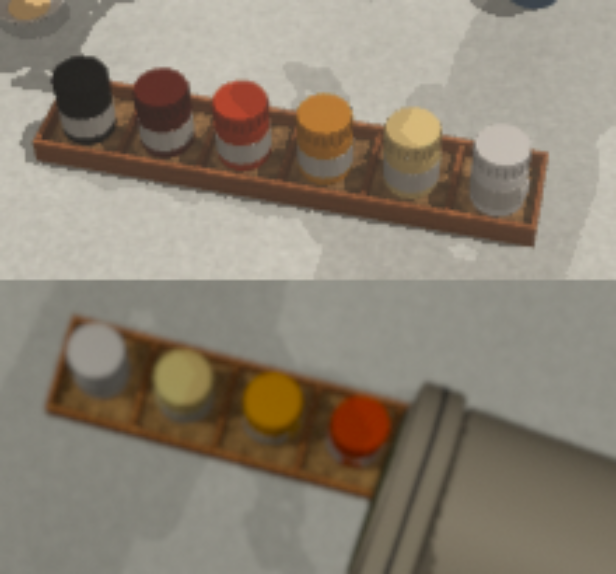

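In the scene crop the row reads black (88,100), brown (163,110), orange (242,125), yellow (325,138), cream (411,150), white (500,168). All are upright, one in each compartment.

```bash
python3 -c "from bench import *; print(hand_in())"
```

```text
the job is handed in; nothing more can be done
None
```

The job is handed in: cream, yellow, orange and brown stand upright in bays 4 to 1, so the row runs light to dark from white to black. White and black were left standing in their end compartments, and the robot finished at about 38 s of the 104 s allowed.

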